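Set the step attenuator to its third click

TASK

Set the step attenuator, the grey box with the sliding lever on top. First push the lever all the way back to its zero click, at the end of the scale with the shortest mark; then push it up the scale click by click and stop in the third click from zero, never letting it run on into the fourth. Use only the outside of the fingers and push gently: pinch and lift nothing, leave the box and the things round it where they stand, and let go of the lever at the end.

Things in the scene. Friction and masses are not known exactly. Their poses are not given: they have to be found in the camera images.
- attenuator: Loose grey steel box, 2 kg, on rubber feet, bare aluminium top panel 50 mm above the bench: 100 mm in its x, 174 mm in its y. Origin: centre of its underside, z up. The lever slot runs along its y. Beside the slot, on the -x side, six marks show the clicks, growing from 4 mm long at zero (-y end) to 19 mm at click five. Two sockets stand 17 mm out of the +x face.
- lever (a joint): Lever slide, m, growing along the box's +y from 0 at the zero click. Clicks every 14 mm: 0, 0.014, 0.028, 0.042 (third), 0.056, 0.070; stops at -0.003 and 0.073. Starts in click one or two (rarely on the crest between). Leaving a click takes 4 to 5 N; the resistance fades to the crest half-way, past which the lever snaps by itself into the next click and stays.
- lever_top (a point): Centre of the top of the lever's black upright grip, 86 mm above the bench. The grip is 14 mm along the slide (box y) by 26 mm across (box x), 30 mm tall below this point, with a 6 mm gap below it to the panel. Push on its flat faces, at 7 mm either side along the slide. Axes as the box.
- zero_click (a point): Point on the top panel, 50 mm above the bench, under the lever when it is in the zero click (box frame: x +4, y -35 mm).
- hot_air_stand (a point): Point on the bench under a dark hot-air handle that stands upright, fixed, in its stand to the right of the box, about 60 mm across and 275 mm tall, with a 100 x 130 mm base: an obstacle to go round or over.
- solder_spool: Loose spool of solder wire standing in front of the box (on the robot's side), 51 mm across, 34 mm high; bystander. Origin at the centre of its underside.
- eraser: Loose eraser lying in front of the box, 20 x 45 x 12 mm; bystander. Origin at the centre of its underside.
- screw_dish: Loose shallow aluminium dish with small screws behind the box, 72 mm across, 14 mm high; bystander. Origin at the centre of its underside.
- driver_black: Loose black precision screwdriver lying on the bench to the right of the box, 140 mm long, 17 mm high; bystander. Origin at the middle of its length, on its underside.

How it is judged:
By the outcome, as a careful person would: the job done as asked, in the order asked, and still so for the second after the job is handed in, with the robot touching nothing.
It also fails if it takes over 64 s, if anything falls off the work surface, if the arm or the gripper's body presses on something with over 40 N, if the wrist force passes 120 N, or if a joint passes its speed limit or range.

ROBOT

A 6-joint arm with a two-finger parallel gripper is mounted at the origin on a cart in front of the work surface, level with it; the furniture and walls round the work are solid. World frame = base frame: x ahead of the robot, y to its left, z up, the work surface at z = 0. Lengths are in m, angles in rad, forces in N, time in s.
With the tool pointing down it reaches from about 0.4 to 0.925 m from the base axis. Payload 3.4 kg.
Tool frame: the origin (TCP) lies at the very end of the fingers, on their centre line; the grasp point (between the pads) lies 19 mm behind it; y points along the fingers, x is the direction in which the jaws open and shut, and the axes are right-handed (so a half turn about y gives the same grasp; the last joint's range is limited). The gripper opens to 85 mm and grips with 20 to 120 N. Pads are 22 mm wide; open, the fingers measure 114 mm over their backs; the gripper's body (76 mm by 85 mm) begins 54 mm behind the grasp point. The pads swing forward as they close: fully open they stand 13 mm farther back than shut.
Start: joints at [-1.198, 0.307, 1.506, -0, 1.328, -0.073], TCP at [0.248, -0.519, 0.231] pointing down, gripper open.
Joint ranges: [-3.12, 3.12], [-1.05, 2.28], [0.14, 2.33], [-1.42, 4.57], [0.1, 2.73], [-2.68, 2.68]. Speed limits (rad/s): [2.57, 2.57, 3.14, 3.14, 3.14, 3.14].

INTERFACE

Orientations are given as a unit quaternion [w, x, y, z].
In Python, from station import get_state, capture, finish_job gives the robot as it stands.
- The arm moves only by the tool apply_moves, never from a script. Its argument "plan" is one flat list of numbers, 7 for each row, row after row: the shift along the tool's x, y, z in cm, then the turn, a rotation vector about the tool's x, y, z in rad, then the opening, from 0 (shut) to 1 (fully open). A call has 1 to 20 rows; each row shifts and turns the commanded pose from where the row before left it, along the tool's axes as they then stand; what a row does not reach is not made up. A row lasts 1/12 s, in which the tool goes at most 41.7 mm and 7.16 degrees, less where a joint would pass 70% of its speed; a pose out of reach is approached as far as the arm can. A call with a gripper value outside its range is refused whole. The fingers move at their own pace and stop on an object; "newtons" is the grip in N (left out, the last holds). Time passes only in rows, so rows that do not move let the fingers close. It gives the time, the measured TCP pose, the force and the opening at its end, in the units of the state.
- get_state(): the state, without advancing time (a new reading comes with each control period).
- capture(name): name is "scene" or "side" or "wrist"; returns a dict with "pixels" (400x640x3 uint8, blue, green, red), "fx", "fy", "cx", "cy" (pixels), "distortion" ([k1, k2, p1, p2, k3] as OpenCV has them; the pictures are not rectified), "extrinsics" (4x4, takes a point from world to camera coordinates). Camera axes: x right, y up, looking along -z (the intrinsics and any distortion apply to the point x, -y, -z); pixel columns grow to the right and rows downward; lengths in m; the calibration is good to about 2 mm. A picture is of the moment at which its call begins. There is no depth.
- finish_job(): hands the job in, once; it reports no verdict.
The state is a dict: "time": time; "qpos": joint angles; "qvel": joint speeds; "effort": joint torques, N m; "position": TCP position; "eef_rot": TCP orientation; "force": force on the tool from outside, world axes, zero at the start; "torque": the same for the moment, N m; "width": finger opening in m.
Only numpy, scipy, OpenCV 4.12 (cv2) and the standard library are available. Lean on these libraries where they do the work, as an engineer would, in place of code of your own. Each camera call takes 0.05 s, during which the arm holds its last target.

## Working session

There is one attempt and no reset: what is moved stays moved. The work goes in short steps, Python scripts to look and compute and a tool call to move; the robot and the scene stay as the last step left them, time stands still between calls to the robot, and variables do not carry over. Pictures are saved under pics/ and viewed, and the job is handed in when it is done.

Besides the shell and the picture viewer there is one more tool, called after "Call:" as name(argument=value, ...) on one line, values as JSON. apply_moves: Moves the arm, as the interface text tells. Its arguments: {"type":"object","properties":{"plan":{"type":"array"},"newtons":{"type":"number"}},"required":["plan"]}

```bash
ls; mkdir -p pics
python3 - <<'E'
from station import *
import cv2,json
print(get_state())
for n in("scene","side","wrist"):
    c=capture(n); cv2.imwrite(f"pics/{n}0.png",c["pixels"])
    print(n,c["fx"],c["fy"],c["cx"],c["cy"],c["distortion"],c["extrinsics"])
E
```

```text
pics
{'time': 0.0, 'qpos': array([-1.19847871e+00,  3.07554979e-01,  1.50768459e+00,  5.32325640e-06,
        1.32839813e+00, -7.35072609e-02]), 'qvel': array([-3.30280751e-05,  2.75616590e-04,  9.57698062e-04, -5.15962852e-04,
       -1.47075124e-03,  1.19889043e-03]), 'effort': array([-4.04822960e-03, -4.57557356e+01, -2.51917183e+01, -2.26222955e-04,
        1.34840296e-02,  1.40326577e-05]), 'position': array([ 0.24766009, -0.51815012,  0.23038714]), 'eef_rot': array([ 0.59859471, -0.59773284,  0.37767417, -0.376513  ]), 'force': array([-0.16216214,  1.22876303, -0.01535578]), 'torque': array([-0.04209491, -0.01036912, -0.00156614]), 'width': 0.08530040388915745}
scene 488.39625858612914 488.39625858612914 318.31738636629024 198.2699568153604 [0.00773699 0.         0.         0.         0.        ] [[-0.71082171 -0.70320996 -0.0151078   0.38726177]
 [ 0.2545287  -0.27718853  0.92648889 -0.19228182]
 [-0.65570392  0.65472305  0.37601875 -0.60330611]
 [ 0.          0.          0.          1.        ]]
side 407.9887655241255 407.9887655241255 320.5433063237266 199.6791723073428 [-0.0448456  0.         0.         0.         0.       ] [[-0.99666296 -0.08144662  0.00542235  0.49536444]
 [ 0.04210083 -0.45600378  0.88898148 -0.06754078]
 [-0.06993192  0.8862432   0.45791104 -1.00745036]
 [ 0.          0.          0.          1.        ]]
wrist 350.59419115741997 350.59419115741997 321.3391687257093 193.07446437169006 [-0.07842731  0.          0.          0.          0.        ] [[ 0.43045507 -0.90261081 -0.00146605 -0.57497124]
 [ 0.86905979  0.41489222 -0.26944301  0.03324505]
 [ 0.24381042  0.11470902  0.96301522 -0.37932277]
 [ 0.          0.          0.          1.        ]]
```

View pics/scene0.png

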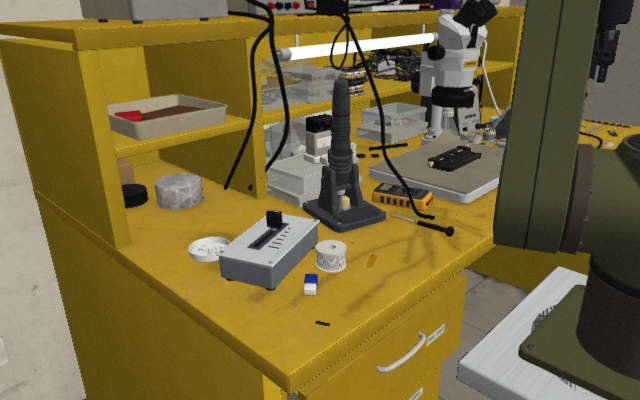

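View pics/side0.png

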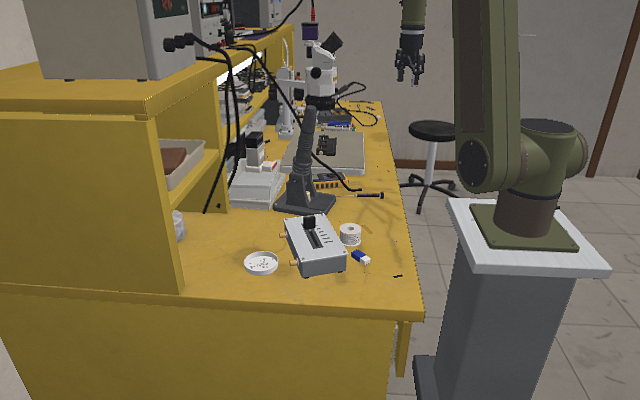

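View pics/wrist0.png

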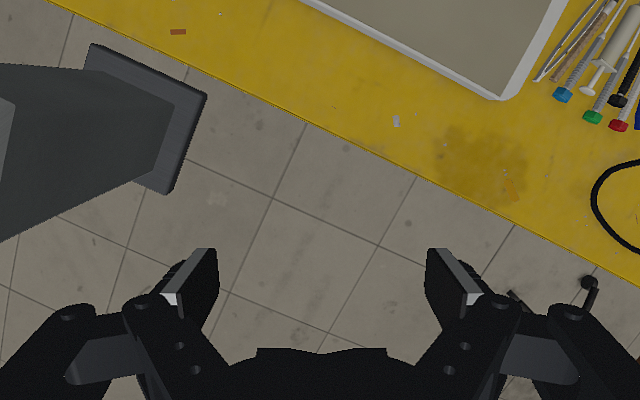

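```bash
cat > h.py <<'E'
import numpy as np,cv2
from station import *
def ray(c,uv):
    K=np.array([[c["fx"],0,c["cx"]],[0,c["fy"],c["cy"]],[0,0,1.]])
    p=cv2.undistortPoints(np.array([[uv]],float),K,np.array(c["distortion"],float))[0,0]
    E=np.array(c["extrinsics"]);R=E[:3,:3];t=E[:3,3]
    return -R.T@t, R.T@np.array([p[0],-p[1],-1.])
def onz(c,uv,z):
    o,d=ray(c,uv); return o+d*(z-o[2])/d[2]
def proj(c,P):
    K=np.array([[c["fx"],0,c["cx"]],[0,c["fy"],c["cy"]],[0,0,1.]])
    E=np.array(c["extrinsics"]);P=np.atleast_2d(P)@E[:3,:3].T+E[:3,3]
    return cv2.projectPoints(P*[1,-1,-1],np.zeros(3),np.zeros(3),K,np.array(c["distortion"],float))[0][:,0]
def crop(c,fn,x0,y0,w,h,s):
    cv2.imwrite("pics/"+fn,cv2.resize(c["pixels"][y0:y0+h,x0:x0+w],None,fx=s,fy=s,interpolation=cv2.INTER_CUBIC))
E
python3 - <<'E'
from h import *
im=cv2.imread("pics/scene0.png");crop({"pixels":im},"sc1.png",180,170,180,130,4.4)
im=cv2.imread("pics/side0.png");crop({"pixels":im},"sd1.png",235,180,140,105,5.6)
E
```

```text
(no output)
```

View pics/sc1.png

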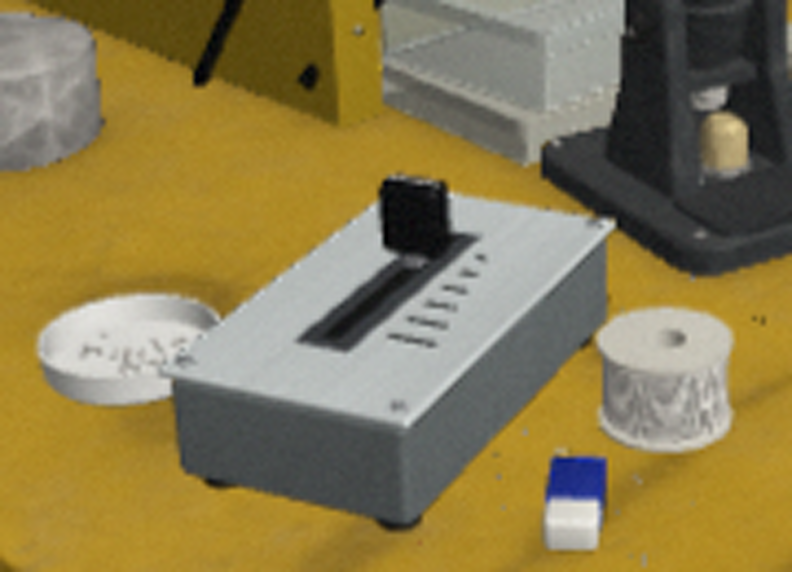

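View pics/sd1.png

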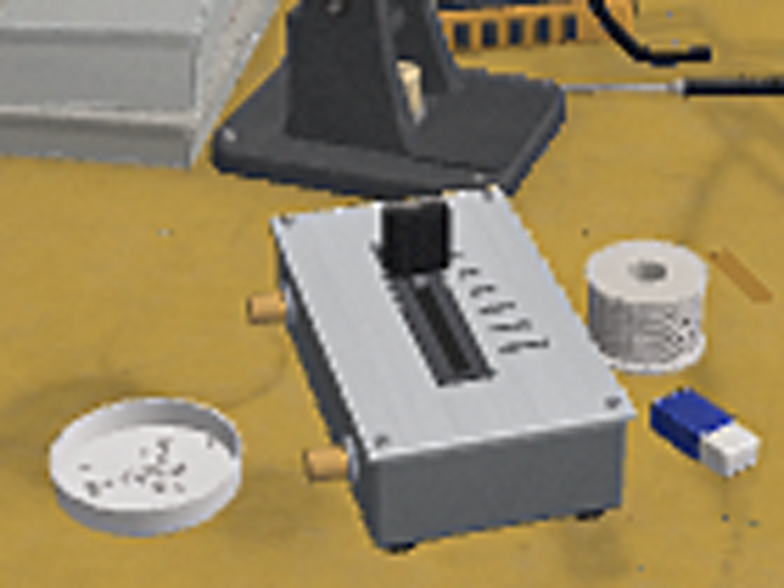

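```bash
cat > fit.py <<'E'
from h import *
from scipy.optimize import least_squares
cs,cd=capture("scene"),capture("side")
S=lambda p:np.array(p)/4.4+[180,170]-.5*(1-1/4.4)
D=lambda p:np.array(p)/5.6+[235,180]-.5*(1-1/5.6)
# box corner signs (x,y)
sc=[((175,372),(1,1)),((405,430),(-1,1)),((614,225),(-1,-1))]
sd=[((273,218),(1,-1)),((497,187),(-1,-1)),((634,412),(-1,1)),((372,460),(1,1))]
def W(b,lx,ly,lz):
    c,s=np.cos(b[2]),np.sin(b[2]);return np.array([b[0]+c*lx-s*ly,b[1]+s*lx+c*ly,lz])
def res(b):
    r=[]
    for f,C,L in((S,cs,sc),(D,cd,sd)):
        for p,(a,e) in L: r+=list(proj(C,W(b,a*.05,e*.087,.05))[0]-f(p))
    return np.array(r)
s=least_squares(res,[.65,.1,0]);b=s.x
if __name__=="__main__":
    print(b,np.degrees(b[2]),s.fun.round(1))
    for q in np.arange(0,.071,.014): # predicted lever +y face top corners
        P=[W(b,.004+sx*.013,-.035+q+sy*.007,z) for sx,sy,z in((1,1,.086),(-1,1,.086),(-1,1,.056),(1,1,.056))]
        print(round(q,3),((proj(cs,P)+.5-[180,170])*4.4).round().tolist(),((proj(cd,P)+.5-[235,180])*5.6).round().tolist())
    for n,C,p in(("spool",cs,S((665,325))),("spool",cd,D((647,262)))): print(n,onz(C,p,.034))
    print("eraser",onz(cs,S((575,480)),.012),"dish",onz(cs,S((130,350)),.01),onz(cd,D((147,470)),.005))
    print("stand base",[onz(cd,D(p),.02).round(3) for p in((215,150),(510,190),(565,90))])
    for q,p in((275,(311,110)),): print(onz(cd,p,.275),onz(cs,(342,80),.275))
E
python3 fit.py
```

```text
[0.4987455  0.15674552 0.37020769] 21.211338394752826 [-4.  -0.1  0.9 -1.   0.4 -0.5 -0.4 -0.8  1.  -1.1  1.8 -0.9  0.3 -1.4]
0.0 [[394.0, 171.0], [454.0, 181.0], [458.0, 252.0], [398.0, 242.0]] [[383.0, 194.0], [448.0, 185.0], [448.0, 251.0], [384.0, 261.0]]
0.014 [[376.0, 184.0], [437.0, 195.0], [441.0, 267.0], [381.0, 256.0]] [[392.0, 211.0], [457.0, 202.0], [457.0, 269.0], [393.0, 279.0]]
0.028 [[358.0, 198.0], [419.0, 209.0], [423.0, 282.0], [363.0, 271.0]] [[401.0, 229.0], [468.0, 220.0], [467.0, 287.0], [402.0, 297.0]]
0.042 [[339.0, 213.0], [401.0, 224.0], [405.0, 298.0], [344.0, 286.0]] [[411.0, 247.0], [478.0, 238.0], [478.0, 306.0], [412.0, 316.0]]
0.056 [[319.0, 228.0], [382.0, 239.0], [387.0, 314.0], [325.0, 302.0]] [[421.0, 266.0], [489.0, 256.0], [488.0, 325.0], [421.0, 335.0]]
0.07 [[299.0, 243.0], [363.0, 255.0], [368.0, 331.0], [305.0, 318.0]] [[431.0, 285.0], [500.0, 275.0], [499.0, 345.0], [431.0, 355.0]]
spool [0.42933722 0.08647485 0.034     ]
spool [0.42129083 0.09197966 0.034     ]
eraser [0.40081508 0.16292391 0.012     ] dish [0.60192406 0.2134962  0.01      ] [0.60601736 0.21290048 0.005     ]
stand base [array([ 0.622, -0.014,  0.02 ]), array([0.483, 0.012, 0.02 ]), array([ 0.464, -0.09 ,  0.02 ])]
[ 0.52142691 -0.01282651  0.275     ] [ 0.53694579 -0.05936027  0.275     ]
```

```bash
cat > ov.py <<'E'
from fit import *
import sys
def ov(b,q,tag):
    for C,n,(x0,y0,w,h),s in((cs,"sc",(180,170,180,130),4.4),(cd,"sd",(235,180,140,105),5.6)):
        im=cv2.resize(C["pixels"][y0:y0+h,x0:x0+w],None,fx=s,fy=s,interpolation=cv2.INTER_CUBIC)
        pr=lambda P:((proj(C,P)+.5-[x0,y0])*s).round().astype(int)
        bx=[(1,1),(-1,1),(-1,-1),(1,-1)]
        cv2.polylines(im,[pr([W(b,a*.05,e*.087,.05) for a,e in bx])],True,(0,0,255))
        for z in(.086,.056): cv2.polylines(im,[pr([W(b,.004+a*.013,-.035+q+e*.007,z) for a,e in bx])],True,(0,255,0))
        for k in range(6): cv2.circle(im,tuple(int(v) for v in pr([W(b,.004-.02,-.035+.014*k,.05)])[0]),3,(255,0,255))
        cv2.imwrite(f"pics/{n}_{tag}.png",im)
if __name__=="__main__": ov(b,.0,"ov1"); print(cs["extrinsics"],-cs["extrinsics"][:3,:3].T@cs["extrinsics"][:3,3])
E
python3 ov.py
```

```text
[[-0.71082171 -0.70320996 -0.0151078   0.38726177]
 [ 0.2545287  -0.27718853  0.92648889 -0.19228182]
 [-0.65570392  0.65472305  0.37601875 -0.60330611]
 [ 0.          0.          0.          1.        ]] [-0.07137486  0.61402643  0.41085205]
```

View pics/sc_ov1.png

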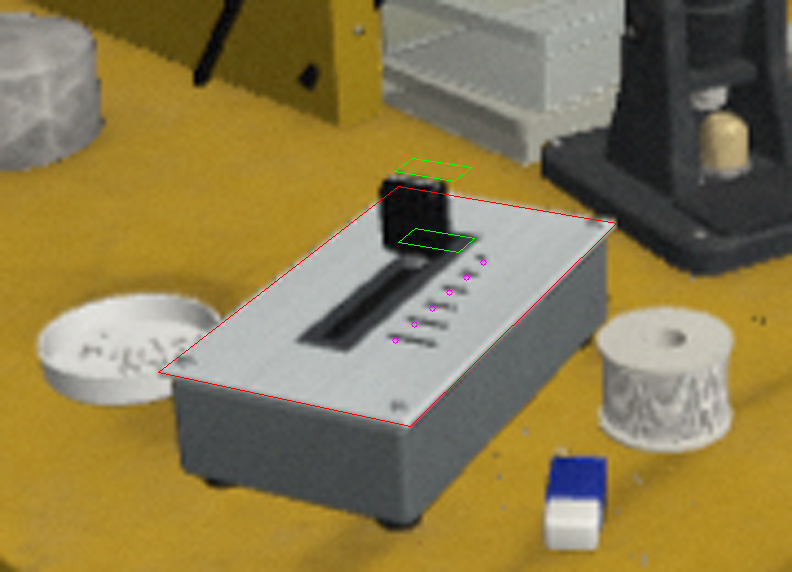

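View pics/sd_ov1.png

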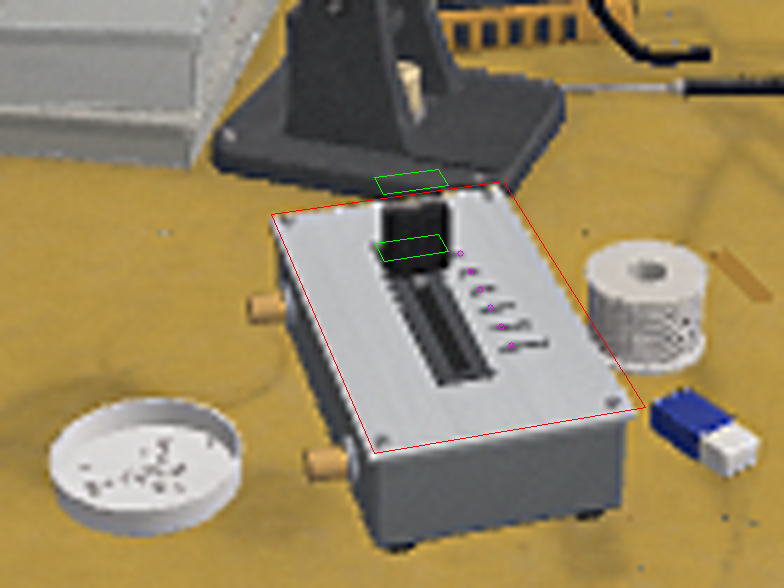

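Run:
```python
from fit import *
from scipy.spatial.transform import Rotation as R
q=get_state()["eef_rot"];M=R.from_quat(q[[1,2,3,0]]).as_matrix();print(M.round(3),"cols tool x,y,z")
c=capture("wrist");E=c["extrinsics"];cen=-E[:3,:3].T@E[:3,3];print("cam in tool",M.T@(cen-get_state()["position"]))
# box fit w/ free half dims
def res2(v):
    r=[]
    for f,C,L in((S,cs,sc),(D,cd,sd)):
        for p,(a,e) in L: r+=list(proj(C,W(v[:3],a*v[3],e*v[4],.05))[0]-f(p))
    return np.array(r)
s=least_squares(res2,[*b,.05,.087]);print(s.x,np.degrees(s.x[2]),s.fun.round(1))
```

```text
[[ 0.431 -0.     0.902]
 [-0.902  0.     0.431]
 [-0.    -1.     0.   ]] cols tool x,y,z
cam in tool [ 0.00090979 -0.14286839  0.06973319]
[0.4981868  0.15708915 0.36743446 0.047771   0.08583878] 21.052443600305345 [-2.4 -0.  -0.1 -1.4 -0.8 -0.3  0.9 -0.7  0.6 -0.6  0.8 -0.9  1.4 -1.8]
```

Call:
apply_moves(plan=[0,-3,0,0,0,0,0,0,-3,0,0,0,0,0,0,-3,0,0,0,0,0,0,-3,0,0,0,0,0,0,-3,0,0,0,0,0,0,-3,0,0,0,0,0,-0.25,0,2.8,0,-0.05,0,0,-0.25,0,2.8,0,-0.05,0,0,-0.25,0,2.8,0,-0.05,0,0,-0.25,0,2.8,0,-0.05,0,0,-0.25,0,2.8,0,-0.05,0,0,-0.25,0,2.8,0,-0.05,0,0,-0.25,0,2.8,0,-0.05,0,0,-0.25,0,2.8,0,-0.05,0,0,-0.25,0,2.8,0,-0.05,0,0,-0.25,0,2.8,0,-0.05,0,0,-0.25,0,2.8,0,-0.05,0,0,-0.25,0,2.8,0,-0.05,0,0,-0.25,0,2.8,0,-0.05,0,0,-0.25,0,2.8,0,-0.05,0,0])

```text
time: 2.17
position: [0.5001, -0.2254, 0.4112]
eef_rot: [0.691, -0.691, 0.148, -0.148]
force: [-0.5, -0.8, -0.5]
width: 0.0002
```

Call:
apply_moves(plan=[-0.2,0,2.68,0,-0.0525,0,0,-0.2,0,2.68,0,-0.0525,0,0,-0.2,0,2.68,0,-0.0525,0,0,-0.2,0,2.68,0,-0.0525,0,0,-0.2,0,2.68,0,-0.0525,0,0,-0.2,0,2.68,0,-0.0525,0,0,-0.2,0,2.68,0,-0.0525,0,0,-0.2,0,2.68,0,-0.0525,0,0,-0.2,0,2.68,0,-0.0525,0,0,-0.2,0,2.68,0,-0.0525,0,0,-0.2,0,2.68,0,-0.0525,0,0,-0.2,0,2.68,0,-0.0525,0,0,-0.2,0,2.68,0,-0.0525,0,0,-0.2,0,2.68,0,-0.0525,0,0,-0.2,0,2.68,0,-0.0525,0,0,0,1,0,0,0,0,0,0,3,0,0,0,0,0,0,3,0,0,0,0,0,0,3,0,0,0,0,0,0,0,0,0,0,0,0])

```text
time: 3.83
position: [0.4887, 0.1647, 0.305]
eef_rot: [-0.695, 0.696, 0.123, -0.132]
force: [-1.6, -0.9, -0.5]
width: 0.0
```

Run:
```python
from h import *
c=capture("wrist");cv2.imwrite("pics/w1.png",c["pixels"]);print(get_state()["position"],get_state()["time"])
```

```text
[0.49041431 0.16508489 0.30815515] 3.8833
```

View pics/w1.png

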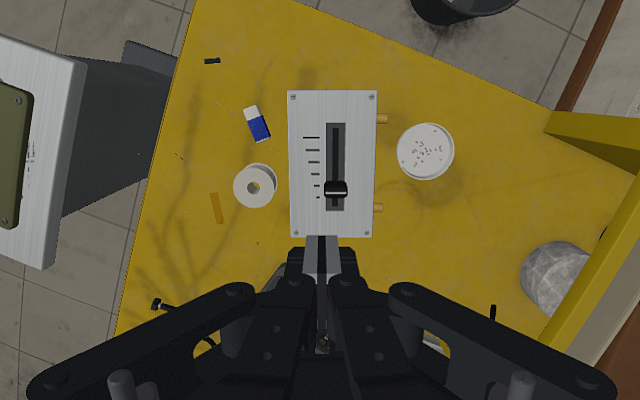

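Run:
```python
from h import *
c=capture("wrist");s=get_state();print(s["position"],s["eef_rot"],s["time"])
crop(c,"w2.png",275,80,120,170,3.5)
import pickle;pickle.dump(c,open("w2.pkl","wb"))
```

```text
[0.49235398 0.16558707 0.31071664] [-0.69542601  0.69570092  0.12629986 -0.12818441] 3.9333
```

View pics/w2.png

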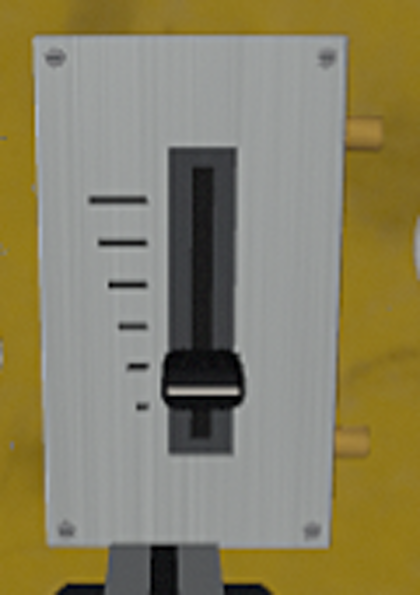

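```bash
cat > fw.py <<'E'
from fit import W
from h import *
import pickle
from scipy.optimize import least_squares
c=pickle.load(open("w2.pkl","rb"))
P=lambda p:np.array(p)/3.5+[275,80]-.5*(1-1/3.5)
co=[((33,37),(-1,1)),((347,38),(1,1)),((332,547),(1,-1)),((48,546),(-1,-1))]
mk=[(406,0),(366,1),(326,2),(285,3),(243,4),(200,5)]
f=lambda v:np.array([proj(c,W(v,a*.05,e*.087,.05))[0]-P(p) for p,(a,e) in co]).ravel()
g=lambda v:np.array([proj(c,W(v,-.012,-.035+.014*k,.05))[0][1]-P((147,y))[1] for y,k in mk])
s=least_squares(lambda v:np.r_[f(v),g(v)],[.5,.157,.37]);b=s.x
print(b,np.degrees(b[2]),s.fun.round(1))
def box(p,z):
    X=onz(c,P(p),z)[:2]-b[:2];cc,ss=np.cos(b[2]),np.sin(b[2]);return np.array([cc*X[0]+ss*X[1],-ss*X[0]+cc*X[1]])*1000
for k in range(6): pass
for q in (0,.007,.014,.028):
    print(q,[((proj(c,W(b,.004+a*.013,-.035+q+e*.007,z))[0]+.5-[275,80])*3.5).round().tolist() for a,e,z in((-1,1,.086),(1,1,.086),(1,-1,.086),(-1,-1,.086),(-1,1,.056),(-1,-1,.056))])
print("zero click",W(b,.004,-.035,.05),"click1 pos",W(b,.004,-.021,.05))
E
python3 fw.py
```

```text
[0.50274194 0.15567783 0.36479036] 20.90094777073511 [-0.2 -0.3  0.5 -0.8 -0.2  0.4 -0.1  0.7  0.2  0.2  0.  -0.1 -0.1 -0. ]
0 [[163.0, 418.0], [247.0, 417.0], [246.0, 460.0], [163.0, 460.0], [164.0, 392.0], [164.0, 432.0]]
0.007 [[163.0, 396.0], [247.0, 396.0], [246.0, 439.0], [163.0, 439.0], [163.0, 372.0], [164.0, 412.0]]
0.014 [[163.0, 374.0], [247.0, 374.0], [247.0, 417.0], [163.0, 418.0], [163.0, 351.0], [164.0, 392.0]]
0.028 [[162.0, 329.0], [248.0, 329.0], [247.0, 374.0], [163.0, 374.0], [163.0, 310.0], [163.0, 351.0]]
zero click [0.51896511 0.12440789 0.05      ] click1 pos [0.51397056 0.13748667 0.05      ]
```

Call:
apply_moves(plan=[0,0,0,0,0,0,0,0,0,0,0,0,0,0,0,0,0,0,0,0,0])

```text
time: 4.28
position: [0.4937, 0.1662, 0.3128]
eef_rot: [0.696, -0.695, -0.128, 0.126]
force: [-0.2, -0.0, -0.5]
width: -0.0001
```

```bash
cat > st.py <<'E'
from h import *
from scipy.spatial.transform import Rotation as R
b=[0.50274,0.15568,0.36479]
s=get_state();p=s["position"];c,d=np.cos(b[2]),np.sin(b[2]);X=p[:2]-b[:2]
q=s["eef_rot"];M=R.from_quat(q[[1,2,3,0]]).as_matrix()
B=np.array([[c,d,0],[-d,c,0],[0,0,1]])
print("t",s["time"],"box xy mm",(c*X[0]+d*X[1])*1000,(-d*X[0]+c*X[1])*1000,"z",p[2]*1000,"F box",(B@s["force"]).round(2))
print("tool in box",(B@M).round(3).tolist())
E
python3 st.py
```

```text
t 4.2833 box xy mm -4.682379575068018 13.08886716865016 z 312.7869388304745 F box [-0.17  0.04 -0.52]
tool in box [[1.0, 0.003, 0.002], [-0.002, -0.0, 1.0], [0.003, -1.0, -0.0]]
```

Call:
apply_moves(plan=[0.85,0,0.3,0,0,0,0,0,2.5,0,0,0,0,0,0,2.5,0,0,0,0,0,0,2.5,0,0,0,0,0,0,2.5,0,0,0,0,0,0,2.5,0,0,0,0,0,0,2.5,0,0,0,0,0,0,2.5,0,0,0,0,0,0,2.5,0,0,0,0,0,0,1,0,0,0,0,0,0,0,0,0,0,0,0,0,0,0,0,0,0,0,0,0,0,0,0,0,0,0,0,0,0,0,0,0,0,0,0,0,0,0,0])

```text
time: 5.53
position: [0.5009, 0.1723, 0.1028]
eef_rot: [0.696, -0.695, -0.129, 0.126]
force: [0.1, -0.2, 0.5]
width: 0.0
```

```bash
python3 st.py
python3 - <<'E'
from h import *
c=capture("wrist");cv2.imwrite("pics/w3.png",c["pixels"])
E
```

```text
t 5.5333 box xy mm 4.2464688218177855 16.18733483035458 z 102.81115050668345 F box [ 0.   -0.2   0.54]
tool in box [[1.0, 0.003, 0.002], [-0.002, -0.0, 1.0], [0.003, -1.0, -0.0]]
```

View pics/w3.png

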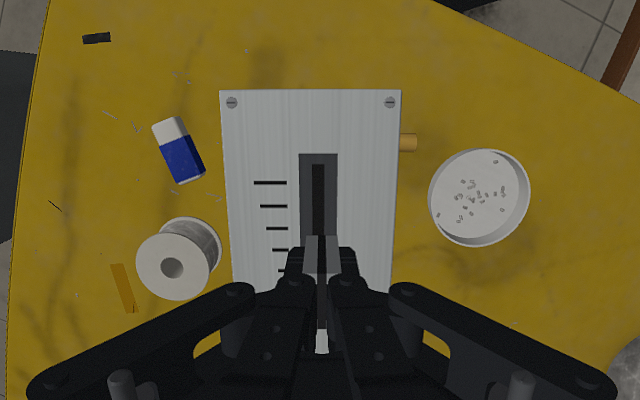

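Call:
apply_moves(plan=[0,1.3,0,0,0,0,0,0,1.3,0,0,0,0,0,0,1.2,0,0,0,0,0,0,0,0,0,0,0,0,0,0,0,0,0,0,0,0,0,0,0,0,0,0])

```text
time: 6.08
position: [0.5004, 0.1721, 0.0641]
eef_rot: [0.696, -0.695, -0.128, 0.127]
force: [1.1, -1.0, -0.4]
width: 0.0002
```

```bash
python3 st.py
python3 - <<'E'
from h import *
c=capture("side");crop(c,"sd3.png",235,170,140,105,5.6)
c=capture("scene");crop(c,"sc3.png",180,150,180,130,4.4)
E
```

```text
t 6.0833 box xy mm 3.6360176422818227 16.185068852173107 z 64.0976399406705 F box [ 0.69 -1.35 -0.4 ]
tool in box [[1.0, 0.001, 0.002], [-0.002, -0.0, 1.0], [0.001, -1.0, -0.0]]
```

View pics/sd3.png

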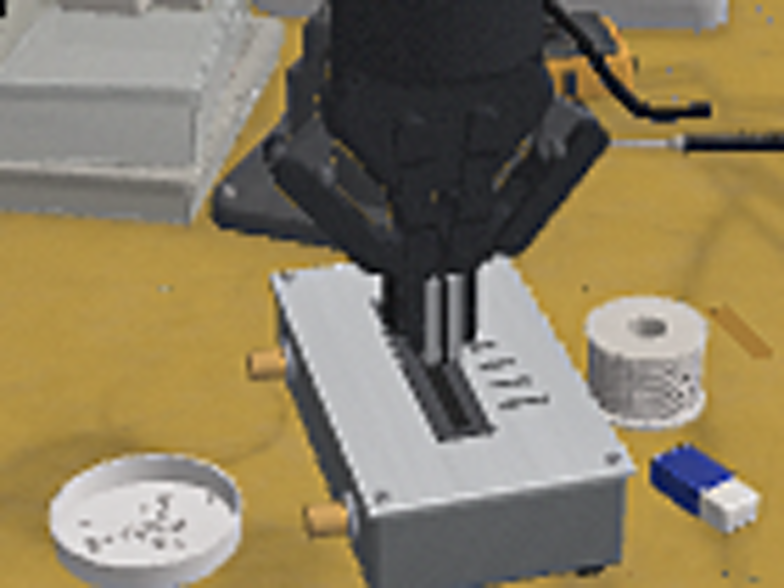

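View pics/sc3.png

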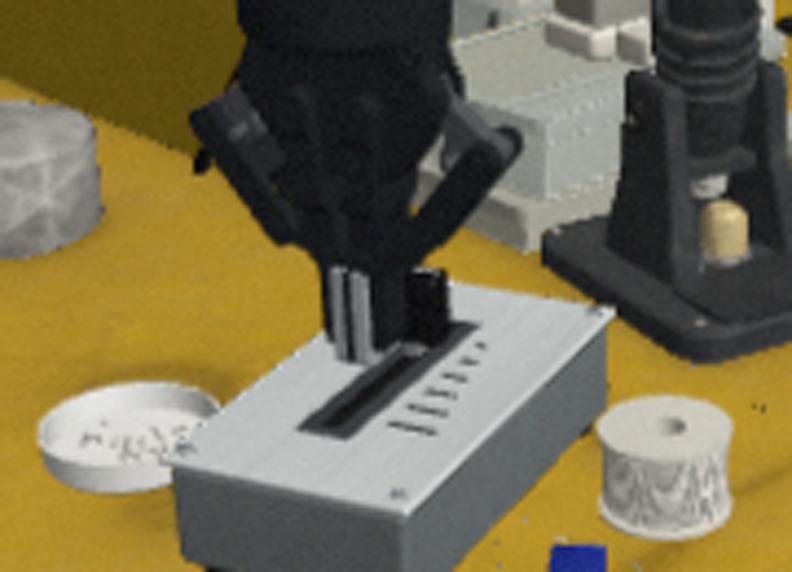

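Call:
apply_moves(plan=[0,0,-0.3,0,0,0,0,0,0,-0.3,0,0,0,0,0,0,-0.3,0,0,0,0,0,0,-0.3,0,0,0,0,0,0,-0.3,0,0,0,0,0,0,-0.2,0,0,0,0,0,0,0,0,0,0,0,0,0,0,0,0,0,0,0,0,0,0,0,0,0])

```text
time: 6.93
position: [0.5057, 0.156, 0.0632]
eef_rot: [0.696, -0.696, -0.127, 0.127]
force: [0.1, 0.2, -0.2]
width: -0.0
```

```bash
python3 st.py
```

```text
t 6.9333 box xy mm 2.9216681260817077 -0.7464775458748077 z 63.235451162926196 F box [ 0.14  0.17 -0.18]
tool in box [[1.0, -0.0, 0.002], [-0.002, 0.0, 1.0], [-0.0, -1.0, 0.0]]
```

Call:
apply_moves(plan=[0,0,-0.1,0,0,0,0,0,0,-0.1,0,0,0,0,0,0,-0.1,0,0,0,0,0,0,-0.1,0,0,0,0,0,0,0,0,0,0,0,0,0,0,0,0,0,0,0,0,0,0,0,0,0])

```text
time: 7.52
position: [0.5065, 0.1539, 0.0633]
eef_rot: [0.697, -0.695, -0.127, 0.127]
force: [-2.7, 5.3, 1.2]
width: -0.0001
```

```bash
python3 st.py
```

```text
t 7.5167 box xy mm 2.9015683724904067 -3.037765980646269 z 63.32315450826072 F box [-0.61  5.87  1.18]
tool in box [[1.0, -0.0, 0.003], [-0.003, 0.003, 1.0], [-0.0, -1.0, 0.003]]
```

Call:
apply_moves(plan=[0,0,-0.1,0,0,0,0,0,0,-0.1,0,0,0,0,0,0,-0.1,0,0,0,0,0,0,-0.1,0,0,0,0,0,0,-0.1,0,0,0,0,0,0,-0.1,0,0,0,0,0,0,-0.1,0,0,0,0,0,0,-0.1,0,0,0,0,0,0,-0.1,0,0,0,0,0,0,0,0,0,0,0,0,0,0,0,0,0,0,0,0,0,0,0,0,0,0])

```text
invalid input
```

```bash
python3 st.py
```

```text
t 7.5167 box xy mm 2.9015683724904067 -3.037765980646269 z 63.32315450826072 F box [-0.61  5.87  1.18]
tool in box [[1.0, -0.0, 0.003], [-0.003, 0.003, 1.0], [-0.0, -1.0, 0.003]]
```

Call:
apply_moves(plan=[0,0,-0.1,0,0,0,0,0,0,-0.1,0,0,0,0,0,0,-0.1,0,0,0,0,0,0,-0.1,0,0,0,0,0,0,-0.1,0,0,0,0,0,0,-0.1,0,0,0,0,0,0,-0.1,0,0,0,0,0,0,-0.1,0,0,0,0,0,0,-0.1,0,0,0,0,0,0,0,0,0,0,0,0,0,0,0,0,0,0,0])

```text
invalid input
```

```bash
python3 st.py
```

```text
t 7.5167 box xy mm 2.9015683724904067 -3.037765980646269 z 63.32315450826072 F box [-0.61  5.87  1.18]
tool in box [[1.0, -0.0, 0.003], [-0.003, 0.003, 1.0], [-0.0, -1.0, 0.003]]
```

Call:
apply_moves(plan=[0,0,-0.1,0,0,0,0,0,0,-0.1,0,0,0,0,0,0,-0.1,0,0,0,0,0,0,-0.1,0,0,0,0,0,0,-0.1,0,0,0,0,0,0,-0.1,0,0,0,0,0,0,-0.1,0,0,0,0,0,0,-0.1,0,0,0,0,0,0,-0.1,0,0,0,0,0,0,0,0,0,0,0,0,0,0,0,0,0,0,0,0,0,0,0,0,0])

```text
time: 8.52
position: [0.5107, 0.1435, 0.0633]
eef_rot: [-0.695, 0.696, 0.128, -0.127]
force: [0.1, -0.2, 0.2]
width: 0.0003
```

```bash
python3 st.py
```

```text
t 8.5167 box xy mm 3.0627263606555504 -14.253826305107637 z 63.338506993001836 F box [-0.01 -0.24  0.16]
tool in box [[1.0, 0.0, 0.002], [-0.002, -0.001, 1.0], [0.0, -1.0, -0.001]]
```

Call:
apply_moves(plan=[0,0,-0.1,0,0,0,0,0,0,-0.1,0,0,0,0,0,0,-0.1,0,0,0,0,0,0,-0.05,0,0,0,0,0,0,0,0,0,0,0,0,0,0,0,0,0,0,0,0,0,0,0,0,0])

```text
time: 9.1
position: [0.5114, 0.1412, 0.0634]
eef_rot: [0.696, -0.695, -0.127, 0.127]
force: [-0.3, 5.0, 0.9]
width: 0.0003
```

```bash
python3 st.py
```

```text
t 9.1 box xy mm 2.9665859958117324 -16.643844527424353 z 63.361668113432245 F box [1.52 4.76 0.94]
tool in box [[1.0, 0.0, 0.002], [-0.002, 0.001, 1.0], [0.0, -1.0, 0.001]]
```

Call:
apply_moves(plan=[0,0,0.5,0,0,0,0,0,0,0.5,0,0,0,0,0,0,0.5,0,0,0,0,0,-1.5,0,0,0,0,0,0,-2,0,0,0,0,0,0,-2,0,0,0,0,0,0,0,0,0,0,0,0,0,0,0,0,0,0,0,0.1,0,-1,0,0,0,0,0,0,-2,0,0,0,0,0,0,-2,0,0,0,0,0,0,-1.1,0,0,0,0,0,0,0,0,0,0,0,0,0,0,0,0,0,0,0,0,0,0,0,0,0])

```text
time: 10.35
position: [0.5282, 0.0982, 0.1177]
eef_rot: [0.696, -0.695, -0.127, 0.128]
force: [0.9, 0.3, -0.4]
width: 0.0001
```

```bash
python3 st.py;  python3 - <<'E'
from h import *
c=capture("wrist");cv2.imwrite("pics/w4.png",c["pixels"])
E
```

```text
t 10.35 box xy mm 3.2531348647829894 -62.824189905317795 z 117.69547717473431 F box [ 0.92 -0.03 -0.41]
tool in box [[1.0, -0.001, 0.003], [-0.003, 0.001, 1.0], [-0.001, -1.0, 0.001]]
```

View pics/w4.png

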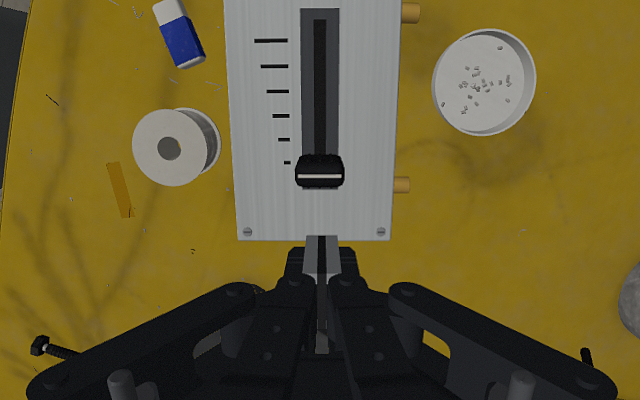

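```bash
cat > wov.py <<'E'
from h import *
from fit import W
import sys
b=[0.50274,0.15568,0.36479];q=float(sys.argv[1]);x0,y0,w,h=map(int,sys.argv[3:7]);s=float(sys.argv[7])
c=capture("wrist")
im=cv2.resize(c["pixels"][y0:y0+h,x0:x0+w],None,fx=s,fy=s,interpolation=cv2.INTER_CUBIC)
pr=lambda P:((proj(c,P)+.5-[x0,y0])*s).round().astype(int)
bx=[(1,1),(-1,1),(-1,-1),(1,-1)]
cv2.polylines(im,[pr([W(b,a*.05,e*.087,.05) for a,e in bx])],True,(0,0,255))
for z in(.086,.056): cv2.polylines(im,[pr([W(b,.004+a*.013,-.035+q+e*.007,z) for a,e in bx])],True,(0,255,0))
for k in range(6): cv2.circle(im,tuple(int(v) for v in pr([W(b,-.014,-.035+.014*k,.05)])[0]),3,(255,0,255))
cv2.imwrite("pics/"+sys.argv[2],im)
E
python3 wov.py 0 w4o.png 220 0 190 245 2.4
```

```text
(no output)
```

View pics/w4o.png

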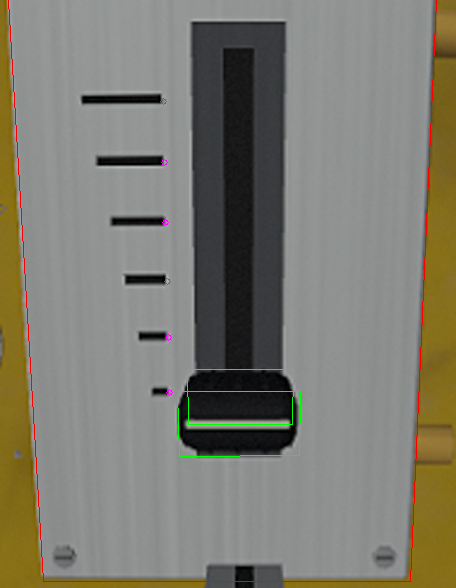

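Call:
apply_moves(plan=[0,1.5,0,0,0,0,0,0,1.5,0,0,0,0,0,0,1.5,0,0,0,0,0,0,0.9,0,0,0,0,0,0,0,0,0,0,0,0,0,0,0,0,0,0,0,0,0,0.2,0,0,0,0,0,0,0.2,0,0,0,0,0,0,0.2,0,0,0,0,0,0,0.2,0,0,0,0,0,0,0.1,0,0,0,0,0,0,0,0,0,0,0,0,0,0,0,0,0,0,0,0,0,0,0,0,0])

```text
time: 11.72
position: [0.5257, 0.1064, 0.0644]
eef_rot: [-0.696, 0.696, 0.128, -0.127]
force: [0.6, 0.3, 0.8]
width: 0.0
```

```bash
python3 st.py
```

```text
t 11.7167 box xy mm 3.8748473698205013 -54.21336376207199 z 64.39118237383116 F box [0.63 0.03 0.82]
tool in box [[1.0, 0.0, 0.002], [-0.002, -0.0, 1.0], [0.0, -1.0, -0.0]]
```

Call:
apply_moves(plan=[0,0,0.1,0,0,0,0,0,0,0.1,0,0,0,0,0,0,0,0,0,0,0,0,0,0,0,0,0,0,0,0,0,0,0,0,0])

```text
time: 12.13
position: [0.525, 0.1083, 0.0643]
eef_rot: [0.696, -0.696, -0.127, 0.127]
force: [-0.1, -0.5, -0.3]
width: 0.0003
```

```bash
python3 st.py
```

```text
t 12.1333 box xy mm 3.855061568749294 -52.203698234074956 z 64.29454047477789 F box [-0.3  -0.43 -0.32]
tool in box [[1.0, -0.0, 0.002], [-0.002, 0.0, 1.0], [-0.0, -1.0, 0.0]]
```

Call:
apply_moves(plan=[0,0,0.1,0,0,0,0,0,0,0.1,0,0,0,0,0,0,0.1,0,0,0,0,0,0,0,0,0,0,0,0,0,0,0,0,0,0,0,0,0,0,0,0,0])

```text
time: 12.63
position: [0.5245, 0.1096, 0.0643]
eef_rot: [-0.695, 0.696, 0.128, -0.128]
force: [1.2, -6.6, 0.5]
width: -0.0001
```

```bash
python3 st.py
```

```text
t 12.6333 box xy mm 3.870988391063045 -50.77482770897135 z 64.34450381219976 F box [-1.24 -6.59  0.52]
tool in box [[1.0, -0.0, 0.001], [-0.001, -0.003, 1.0], [-0.0, -1.0, -0.003]]
```

Call:
apply_moves(plan=[0,0,0.1,0,0,0,0,0,0,0.1,0,0,0,0,0,0,0.1,0,0,0,0,0,0,0.1,0,0,0,0,0,0,0.1,0,0,0,0,0,0,0,0,0,0,0,0,0,0,0,0,0,0,0,0,0,0,0,0,0])

```text
time: 13.3
position: [0.5234, 0.1139, 0.0644]
eef_rot: [-0.694, 0.697, 0.128, -0.127]
force: [3.9, -8.1, -0.3]
width: -0.0001
```

```bash
python3 st.py
```

```text
t 13.3 box xy mm 4.348920490042584 -46.4114072937985 z 64.40000803036581 F box [ 0.76 -9.   -0.32]
tool in box [[1.0, 0.001, 0.001], [-0.001, -0.004, 1.0], [0.001, -1.0, -0.004]]
```

```bash
python3 wov.py 0.007 w5o.png 220 0 190 245 2.4; python3 st.py
```

```text
t 13.45 box xy mm 4.37296906110879 -46.43759498415397 z 64.38202963174805 F box [-0.05 -7.58 -1.61]
tool in box [[1.0, 0.001, 0.001], [-0.001, -0.004, 1.0], [0.001, -1.0, -0.004]]
```

View pics/w5o.png

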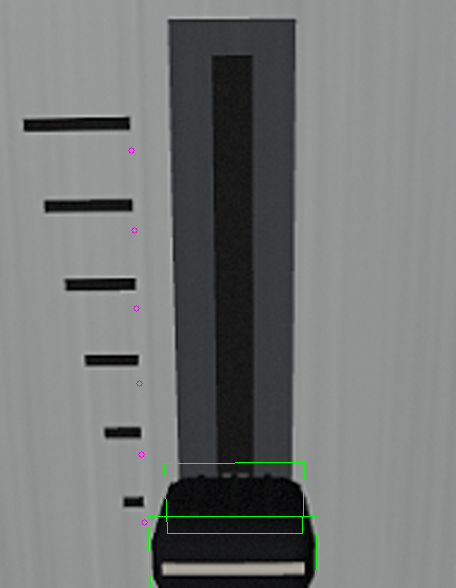

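Run:
```python
from h import *
c=capture("side");crop(c,"sd5.png",235,170,140,105,5.6)
c=capture("scene");crop(c,"sc5.png",180,150,180,130,4.4)
```

```text
(no output)
```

View pics/sd5.png

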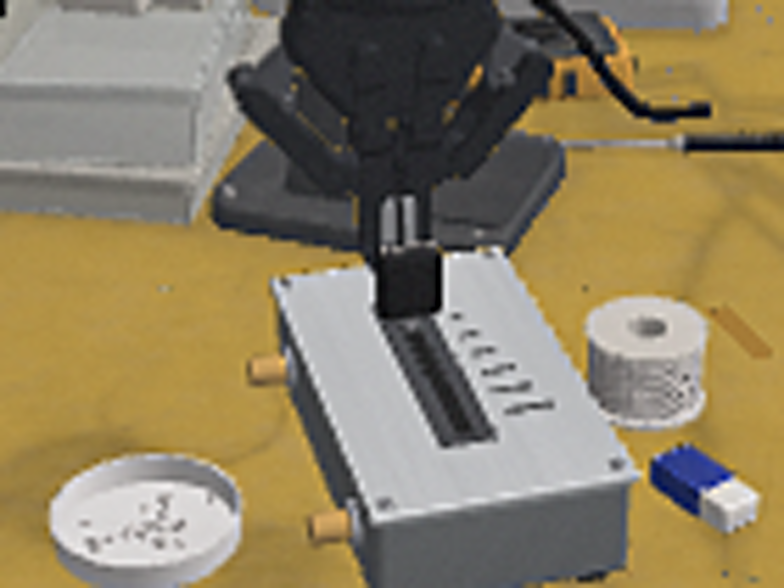

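View pics/sc5.png

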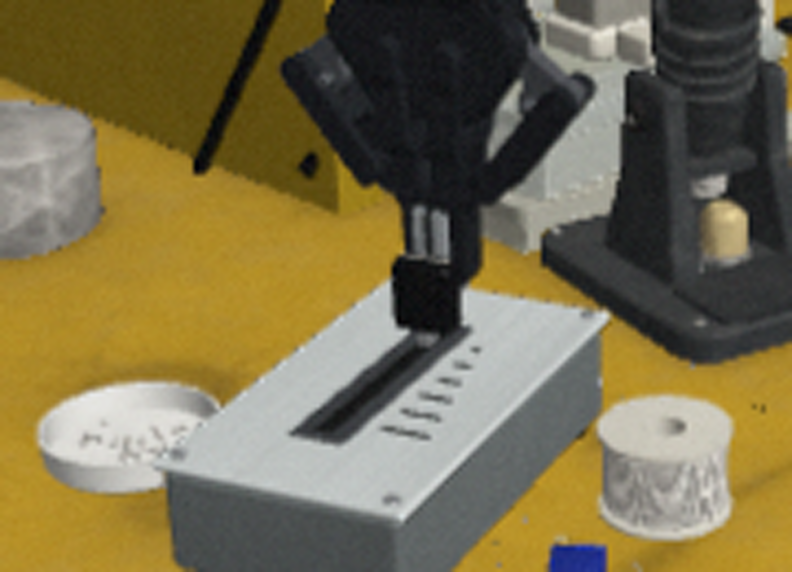

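```bash
cat > fb.py <<'E'
# refit box pose from wrist marks inner ends + slot; measure via overlay
from h import *
from fit import W
import sys
s=get_state()
c=capture("wrist");F=[]
for i in range(3): capture("side");F.append(get_state()["force"])
c2,d=np.cos(.365),np.sin(.365);B=np.array([[c2,d,0],[-d,c2,0],[0,0,1]])
print("meanF box",(B@np.mean(F,0)).round(2),"torque",s["torque"].round(2),s["time"])
import pickle;pickle.dump(c,open("w5.pkl","wb"));crop(c,"w5.png",200,0,220,270,2.2)
E
python3 fb.py
```

```text
meanF box [ 0.11 -8.2  -1.45] torque [-1.3  -0.39  0.03] 13.65
```

View pics/w5.png

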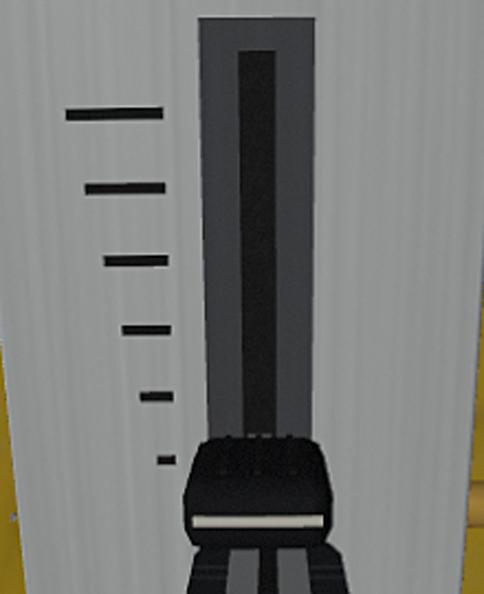

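```bash
cat > fm.py <<'E'
from h import *
from fit import W
import pickle
from scipy.optimize import least_squares
def fitm(c,pts,off,s,x_in=-.0135):
    P=lambda p:np.array(p)/s+off-.5*(1-1/s)
    f=lambda v:np.array([proj(c,W(v,x_in,-.035+.014*k,.05))[0]-P(p) for k,p in pts]).ravel()
    r=least_squares(f,[.5,.157,.365]);return r.x,r.fun
if __name__=="__main__":
    c=pickle.load(open("w5.pkl","rb"))
    b,f=fitm(c,[(5,(163,113)),(4,(166,188)),(3,(169,260)),(2,(171,329)),(1,(173,396)),(0,(176,460))],[200,0],2.2)
    print(b,np.degrees(b[2]),f.round(1))
    b0=np.array([0.50274,0.15568,0.36479]);d=b-b0;cc,ss=np.cos(.365),np.sin(.365)
    print("shift box frame mm",(cc*d[0]+ss*d[1])*1e3,(-ss*d[0]+cc*d[1])*1e3)
    for q in(0,.002,.004,.007,.014): print(q,[((proj(c,W(b,.004,-.035+q+e*.007,z))[0]+.5-[200,0])*2.2).round().tolist() for e,z in((1,.086),(-1,.086),(1,.056))])
E
python3 fm.py
```

```text
[0.50083335 0.15965636 0.36818962] 21.09571132485388 [ 0.2  0.1 -0.1 -0.  -0.3  0.1 -0.   0.2  0.2 -0.1 -0.  -0.3]
shift box frame mm -0.361686082536274 4.394992524443564
0 [[255.0, 487.0], [256.0, 564.0], [257.0, 436.0]]
0.002 [[255.0, 476.0], [256.0, 553.0], [257.0, 427.0]]
0.004 [[255.0, 465.0], [256.0, 542.0], [257.0, 417.0]]
0.007 [[255.0, 447.0], [256.0, 526.0], [257.0, 403.0]]
0.014 [[254.0, 406.0], [255.0, 487.0], [257.0, 369.0]]
```

Call:
apply_moves(plan=[0,0,-0.2,0,0,0,0,0,0,0,0,0,0,0,0,0,0,0,0,0,0,0,0,0,0,0,0,0])

```text
time: 14.28
position: [0.5234, 0.1135, 0.0644]
eef_rot: [-0.695, 0.696, 0.128, -0.127]
force: [2.5, -4.7, -1.4]
width: -0.0
```

```bash
python3 st.py;python3 fb.py
```

```text
t 14.2833 box xy mm 4.230369509660218 -46.8139827136281 z 64.38081547488036 F box [ 0.63 -5.28 -1.45]
tool in box [[1.0, 0.001, 0.002], [-0.002, -0.001, 1.0], [0.001, -1.0, -0.001]]
meanF box [ 0.17 -4.94 -1.22] torque [-0.81 -0.46 -0.02] 14.3833
```

Call:
apply_moves(plan=[0,0,-0.4,0,0,0,0,0,0,0,0,0,0,0,0,0,0,0,0,0,0,0,0,0,0,0,0,0])

```text
time: 14.92
position: [0.5238, 0.1106, 0.0642]
eef_rot: [0.696, -0.695, -0.127, 0.128]
force: [0.5, 0.5, 0.1]
width: -0.0001
```

```bash
python3 st.py;python3 fb.py
```

```text
t 14.9167 box xy mm 3.5722209580926236 -49.66637312588047 z 64.24209296092359 F box [0.63 0.33 0.1 ]
tool in box [[1.0, -0.0, 0.002], [-0.002, 0.001, 1.0], [-0.0, -1.0, 0.001]]
meanF box [-0.37  0.43  0.74] torque [ 0.01 -0.03 -0.07] 15.0167
```

View pics/w5.png

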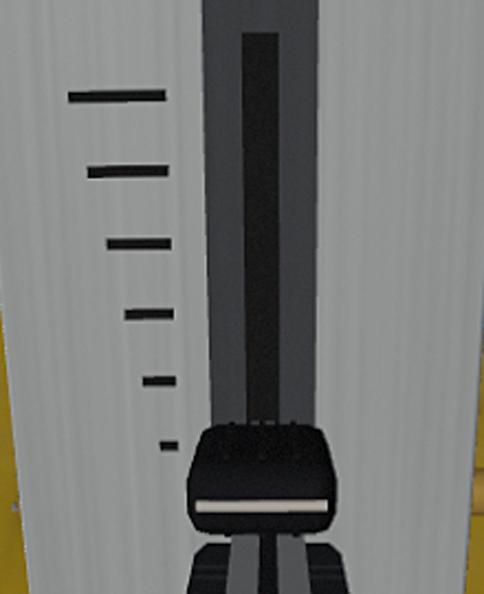

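Run:
```python
from h import *
from fit import W,cs,cd
b=[0.50274,0.15568,0.36479]
for z in(.05,.055,.060,.064,.070):
    for y in(.016,.027):
        P=W(b,.0036,y,z)
        print(z,y,((proj(cs,P)[0]+.5-[180,150])*4.4).round(),((proj(cd,P)[0]+.5-[235,170])*5.6).round())
```

```text
0.05 0.016 [369. 393.] [437. 381.]
0.05 0.027 [354. 405.] [445. 396.]
0.055 0.016 [368. 380.] [437. 370.]
0.055 0.027 [353. 393.] [444. 385.]
0.06 0.016 [367. 368.] [437. 358.]
0.06 0.027 [352. 381.] [444. 373.]
0.064 0.016 [367. 359.] [437. 349.]
0.064 0.027 [352. 371.] [444. 364.]
0.07 0.016 [366. 344.] [437. 336.]
0.07 0.027 [351. 356.] [444. 351.]
```

Call:
apply_moves(plan=[0.05,0,-0.5,0,0,0,0,0,0,-0.5,0,0,0,0,0,0,0,0,0,0,0,0,0,0,0,0,0,0,0,0,0,0,0,0,0])

```text
time: 15.73
position: [0.5283, 0.1007, 0.0643]
eef_rot: [0.696, -0.696, -0.127, 0.127]
force: [-0.0, 0.2, -0.4]
width: -0.0002
```

```bash
python3 st.py; python3 fb.py
python3 - <<'E'
from h import *
c=capture("scene");crop(c,"sc6.png",215,165,90,70,8)
E
```

```text
t 15.7333 box xy mm 4.298005901921687 -60.453369113958736 z 64.27039017400914 F box [ 0.04  0.24 -0.43]
tool in box [[1.0, -0.0, 0.003], [-0.003, 0.0, 1.0], [-0.0, -1.0, 0.0]]
meanF box [ 0.21  0.29 -0.33] torque [-0.02 -0.    0.02] 15.8333
```

View pics/sc6.png

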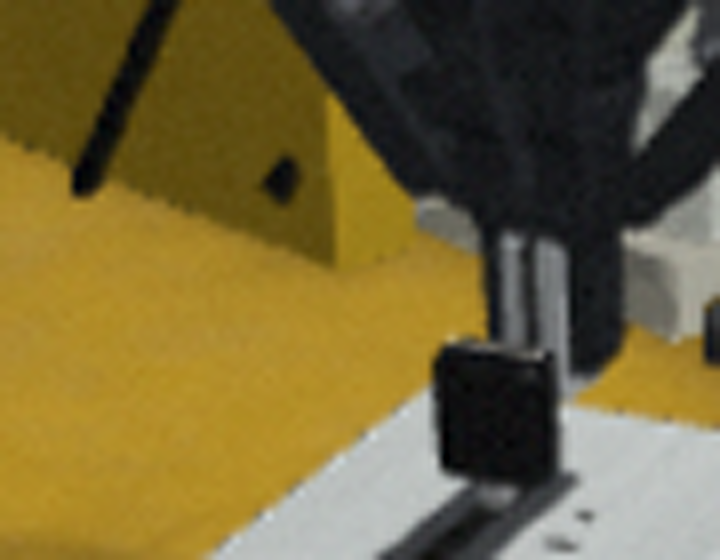

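View pics/w5.png

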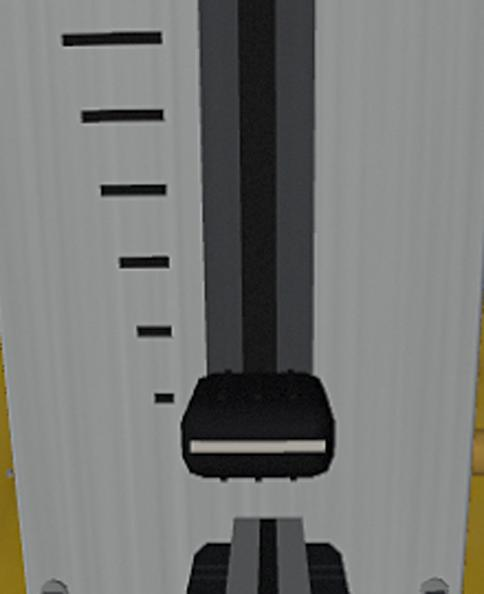

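```bash
cat > fq.py <<'E'
from fm import *
import sys
c=pickle.load(open("w5.pkl","rb"));b,f=fitm(c,eval(sys.argv[1]),[200,0],2.2)
b0=np.array([0.50274,0.15568,0.36479]);d=b-b0;cc,ss=np.cos(.365),np.sin(.365)
print(b,f.round(1),"shift",(cc*d[0]+ss*d[1])*1e3,(-ss*d[0]+cc*d[1])*1e3,"yaw",np.degrees(d[2]))
for q in(-.003,0,.002,.004,.014,.028,.042,.056): print(q,[((proj(c,W(b,.004,-.035+q+e*.007,z))[0]+.5-[200,0])*2.2).round().tolist() for e,z in((1,.086),(-1,.086),(1,.056),(-1,.056))])
E
python3 fq.py "[(5,(161,38)),(4,(164,115)),(3,(167,188)),(2,(169,261)),(1,(171,330)),(0,(174,398))]"
```

```text
[0.50080085 0.15970078 0.36807376] [ 0.2 -0.2 -0.1 -0.2 -0.3  0.5 -0.1  0.1  0.2  0.2  0.  -0.5] shift -0.3761909318164354 4.448078847214033 yaw 0.1881457900139545
-0.003 [[255.0, 424.0], [256.0, 505.0], [257.0, 384.0], [258.0, 451.0]]
0 [[255.0, 407.0], [256.0, 488.0], [257.0, 370.0], [258.0, 437.0]]
0.002 [[254.0, 395.0], [255.0, 477.0], [257.0, 360.0], [258.0, 428.0]]
0.004 [[254.0, 382.0], [255.0, 465.0], [257.0, 350.0], [258.0, 418.0]]
0.014 [[254.0, 320.0], [255.0, 407.0], [256.0, 299.0], [257.0, 370.0]]
0.028 [[253.0, 229.0], [254.0, 320.0], [256.0, 226.0], [256.0, 299.0]]
0.042 [[252.0, 134.0], [253.0, 229.0], [255.0, 149.0], [256.0, 226.0]]
0.056 [[251.0, 34.0], [252.0, 134.0], [254.0, 70.0], [255.0, 149.0]]
```

Call:
apply_moves(plan=[0,0,1.15,0,0,0,0,0,0,1.15,0,0,0,0,0,0,0,0,0,0,0,0,0,0,0,0,0,0])

```text
time: 16.52
position: [0.5194, 0.1235, 0.0643]
eef_rot: [0.696, -0.695, -0.128, 0.128]
force: [0.2, -1.0, 0.6]
width: 0.0001
```

```bash
python3 st.py;python3 fb.py
```

```text
t 16.5167 box xy mm 4.127803207912719 -36.011329146810596 z 64.28036632359806 F box [-0.2  -1.02  0.58]
tool in box [[1.0, -0.0, 0.001], [-0.001, 0.001, 1.0], [-0.0, -1.0, 0.001]]
meanF box [ 0.21  0.16 -0.48] torque [-0.01 -0.02  0.04] 16.6167
```

View pics/w5.png

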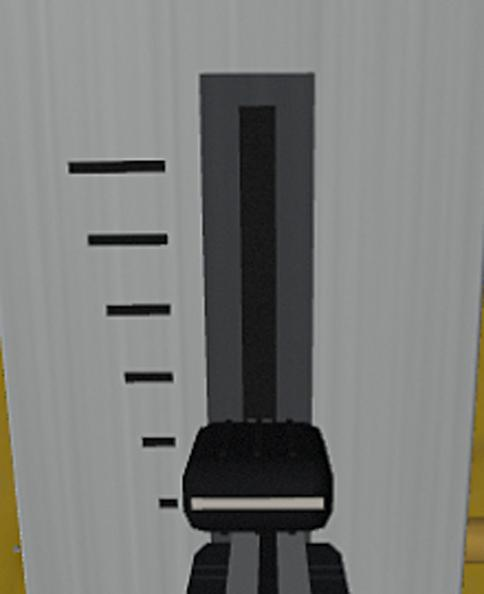

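```bash
python3 fq.py "[(5,(164,166)),(4,(167,239)),(3,(170,310)),(2,(172,377)),(1,(174,442)),(0,(177,503))]"
```

```text
[0.5007007  0.15947617 0.36785387] [ 0.2  0.3 -0.1  0.3 -0.3 -0.2 -0.  -0.   0.2 -0.3 -0.  -0.2] shift -0.5499212067737239 4.274025303977021 yaw 0.17554677255694634
-0.003 [[255.0, 558.0], [255.0, 630.0], [257.0, 495.0], [258.0, 557.0]]
0 [[254.0, 541.0], [255.0, 614.0], [257.0, 482.0], [258.0, 544.0]]
0.002 [[254.0, 531.0], [255.0, 604.0], [257.0, 473.0], [257.0, 535.0]]
0.004 [[254.0, 520.0], [255.0, 594.0], [257.0, 464.0], [257.0, 526.0]]
0.014 [[254.0, 464.0], [254.0, 541.0], [256.0, 417.0], [257.0, 482.0]]
0.028 [[253.0, 381.0], [254.0, 464.0], [256.0, 349.0], [256.0, 417.0]]
0.042 [[252.0, 293.0], [253.0, 381.0], [255.0, 277.0], [256.0, 349.0]]
0.056 [[251.0, 201.0], [252.0, 293.0], [254.0, 203.0], [255.0, 277.0]]
```

Call:
apply_moves(plan=[0,0,-0.45,0,0,0,0,0,0,-0.45,0,0,0,0,0,0,0,0,0,0,0,0,0,0,0,0,0,0,0,0,0,0,0,0,0,0,0,1.15,0,0,0,0,0,0,1.15,0,0,0,0,0,0,0,0,0,0,0,0,0,0,0,0,0,0])

```text
time: 17.67
position: [0.5145, 0.1367, 0.0643]
eef_rot: [0.696, -0.695, -0.128, 0.128]
force: [-0.6, -0.4, 0.6]
width: -0.0001
```

```bash
python3 st.py;python3 fb.py
```

```text
t 17.6667 box xy mm 4.177892629767043 -21.923908964519978 z 64.3004936968737 F box [-0.74 -0.13  0.57]
tool in box [[1.0, -0.0, 0.001], [-0.001, 0.001, 1.0], [-0.0, -1.0, 0.001]]
meanF box [-0.02  0.47 -0.02] torque [ 0.01 -0.01  0.02] 17.7667
```

View pics/w5.png

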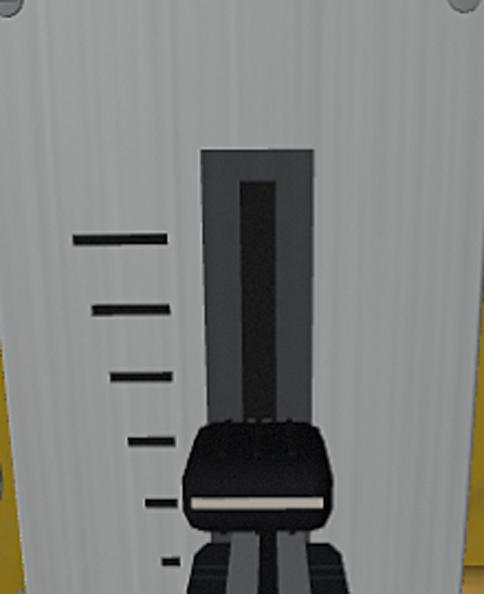

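Call:
apply_moves(plan=[0,0,-0.45,0,0,0,0,0,0,-0.45,0,0,0,0,0,0,0,0,0,0,0,0,0,0,0,0,0,0,0,0,0,0,0,0,0,0,0,1.15,0,0,0,0,0,0,1.15,0,0,0,0,0,0,0,0,0,0,0,0,0,0,0,0,0,0])

```text
time: 18.72
position: [0.5095, 0.1498, 0.0643]
eef_rot: [0.696, -0.695, -0.128, 0.128]
force: [0.6, 0.5, 0.1]
width: 0.0001
```

```bash
python3 st.py;python3 fb.py
```

```text
t 18.7167 box xy mm 4.2246688567714274 -7.948193915014167 z 64.29497706096136 F box [0.76 0.22 0.06]
tool in box [[1.0, -0.0, 0.001], [-0.001, 0.001, 1.0], [-0.0, -1.0, 0.001]]
meanF box [ 0.11  0.53 -0.02] torque [ 0.02  0.05 -0.03] 18.8167
```

View pics/w5.png

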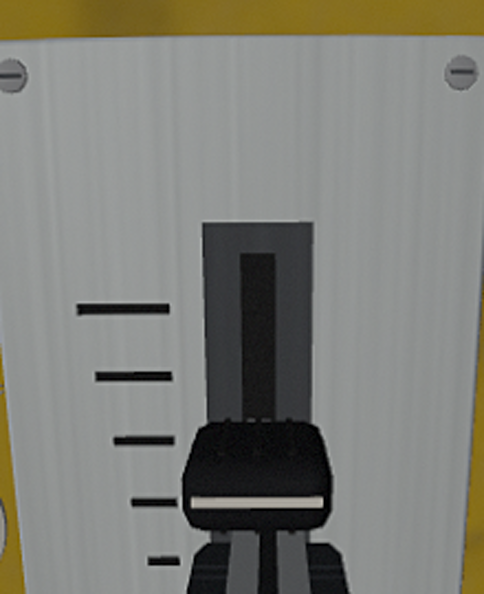

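Call:
apply_moves(plan=[0,0,-0.5,0,0,0,0,0,0,-0.7,0,0,0,0,0,-1,0,0,0,0,0,0,-2,0,0,0,0,0,0,-2.5,0,0,0,0,0,0,-2.5,0,0,0,0,0,0,-2.5,0,0,0,0,0,0,-2.5,0,0,0,0,0,0,-2,0,0,0,0,0,0,0,0,0,0,0,0,0,0,0,0,0,0,0,0,0,0,0,0,0,0,0,0,0,0,0,0,0])

```text
time: 20.1
position: [0.5134, 0.1371, 0.2132]
eef_rot: [0.696, -0.696, -0.126, 0.128]
force: [-0.4, -0.1, 0.2]
width: -0.0001
```

```bash
python3 st.py; sed -i 's/^b=.*;q=/b=[0.5007,0.15948,0.36785];q=/' wov.py; python3 wov.py .042 w7.png 180 30 260 220 2.6
python3 - <<'E'
from h import *
c=capture("scene");crop(c,"sc7.png",180,150,180,130,4.4)
E
```

```text
t 20.1 box xy mm 3.317405767855013 -21.194166125217713 z 213.19784577308062 F box [-0.44  0.1   0.23]
tool in box [[1.0, -0.003, 0.003], [-0.003, 0.001, 1.0], [-0.003, -1.0, 0.001]]
```

View pics/w7.png

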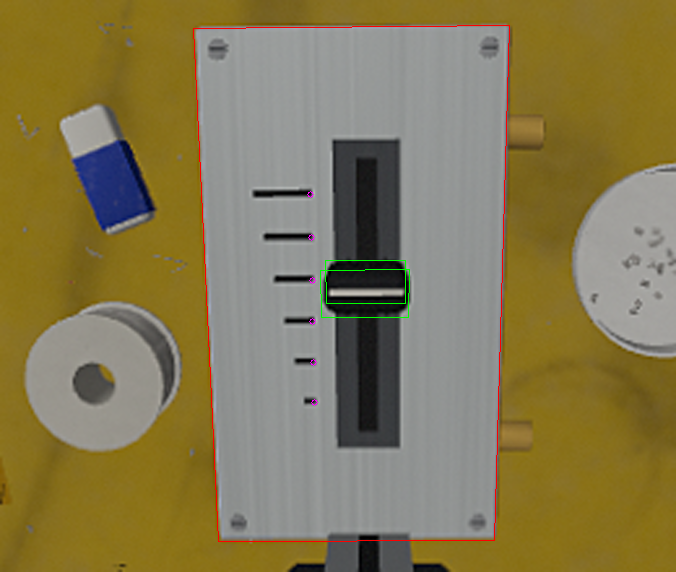

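View pics/sc7.png

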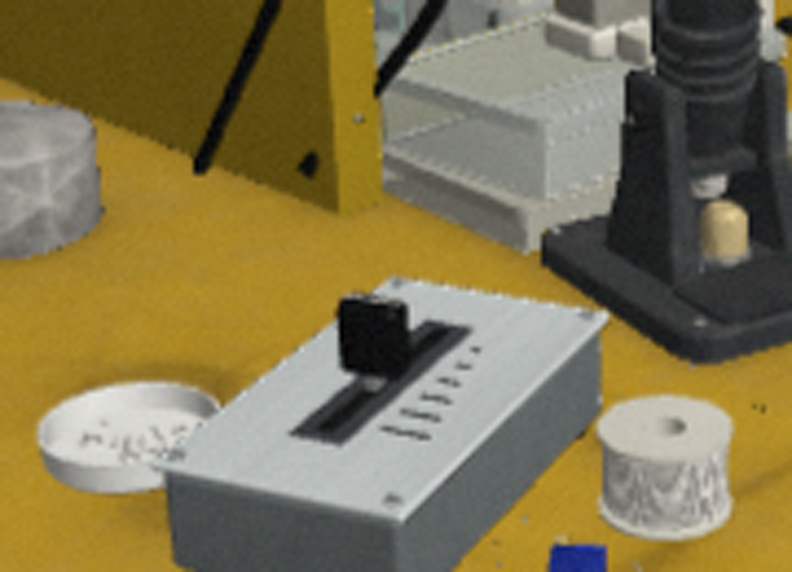

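The wrist view shows the grip exactly on the third-click outline, at mark 3 of 0–5, with the fingers well clear above it. The outline of the shifted box also fits. I'm handing the job in.

```bash
python3 -c "
from station import finish_job
print(finish_job())"
```

```text
the job is handed in; nothing more can be done
None
```

The lever ended in the third click and I let go of it, but the box slid about 4 mm along the bench on the way, so it was not left exactly where it stood.

- **What I did:** I used the outside of the shut fingers. The lever started in click one. I pushed it back to zero and confirmed that with a contact check and a wrist image. Then I went over it and pushed from the other side through clicks 1, 2 and 3, checking a picture after each, and backed off upward.
- **Last checks:** The final wrist image shows the grip on the predicted third-click position. The tool force is about 0 and the fingers are about 13 cm above the grip top. The spool, eraser and dish look unmoved. I handed in at about 20 s of the 64 s allowed.
- **Box moved:** My first slow push up from zero, at 7–9 N, slid the whole box about 4.4 mm along its +y axis, with about 0.2° of turn, before the lever left the click. I did not push it back. After that I used short, brisker strokes, and the box did not move measurably again.
- **Disagreement:** The lever held about 8 N at zero without leaving the click, more than the stated 4–5 N. I did not find out why.

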